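Feel out the dragging crank bearing

ROBOT

A 7-joint arm with a two-finger parallel gripper is mounted at the origin on the work surface. World frame = base frame: x ahead of the robot, y to its left, z up, the work surface at z = 0. Lengths are in m, angles in rad, forces in N, time in s.
With the tool pointing down it reaches from about 0.4 to 0.85 m from the base axis. Payload 10.4 kg.
Tool frame: the origin (TCP) lies at the very end of the fingers, on their centre line; the grasp point (between the pads) lies 19 mm behind it (manip.grip_depth is the distance from the TCP to the grasp point, in m); z points along the fingers, y is the direction in which the jaws open and shut (so a half turn about z gives the same grasp; the last joint's range is limited). The gripper opens to 85 mm and grips with 20 to 120 N. Pads are 22 mm wide; open, the fingers measure 114 mm over their backs; the gripper's body (76 mm by 85 mm) begins 54 mm behind the grasp point. The pads swing forward as they close: fully open they stand 13 mm farther back than shut.
Start: joints at [-1.153, 0.332, -0.065, 1.46, 0.022, 1.35, -0.088], TCP at [0.267, 0.565, 0.231] pointing down, gripper open.
Joint ranges: [-2.6, 2.6], [-0.5, 2.12], [-1.47, 1.34], [0.16, 2.42], [-1.27, 4.41], [0.06, 2.06], [-2.6, 2.6]. Speed limits (rad/s): [2.22, 2.22, 2.79, 2.79, 3.14, 3.14, 3.14].

INTERFACE

Orientations are given as a unit quaternion [x, y, z, w].
In Python, from workcell import manip gives the robot as it stands.
- The arm moves only by the tool step_arm, never from a script. Its argument "motion" is a list of rows, each a list of 6 numbers: the shift along the tool's x, y, z in mm, then the turn, a rotation vector about the tool's x, y, z in degrees. A call has 1 to 20 rows; each row shifts and turns the pose as measured when the row begins, along the tool's axes as they then stand; what a row does not reach is not made up. A row lasts 1/8 s, in which the tool goes at most 62.5 mm and 10.7 degrees, less where a joint would pass 70% of its speed; a pose out of reach is approached as far as the arm can. A call with a gripper value outside its range is refused whole. "jaw" is the finger opening in mm, from 0 to 85.4, set as the call begins (left out, the last holds). The fingers move at their own pace and stop on an object; "force" is the grip in N (left out, the last holds). Time passes only in rows, so rows that do not move let the fingers close. It gives the time, the measured TCP pose, the force and the opening at its end, in the units of the state.
- manip.get_obs(): the state, without advancing time (a new reading comes with each control period).
- manip.camera(name): name is "scene" or "top"; returns the picture (420x560x3 uint8, blue, green, red); there is no depth.
- manip.camera_info(name): a dict with "camera_matrix" (3x3 intrinsics, pixels), "R" (3x3) and "t" (3): a world point X has camera coordinates R X + t. Camera axes: x right, y down, z forward; pixel columns grow to the right and rows downward; lengths in m; the calibration is good to about 2 mm. A picture is of the moment at which its call begins. camera_info takes no time and is no camera call.
- manip.hand_in(): hands the job in, once; it reports no verdict.
The state is a dict: "clock": time; "joint_pos": joint angles; "joint_velocities": joint speeds; "tau": joint torques, N m; "position": TCP position; "ee_rot": TCP orientation; "ft_force": force on the tool from outside, world axes, zero at the start; "torque": the same for the moment, N m; "grip_width": opening from 0.0 (shut) to 1.0 (fully open).
Only numpy, scipy, OpenCV 4.12 (cv2) and the standard library are available. Lean on these libraries where they do the work, as an engineer would, in place of code of your own. Each camera call takes 0.05 s, during which the arm holds its last target.

TASK

One of the three tuner crank units in the grey rack has a bearing that drags. Turn the crank of every unit while it stands in the rack at least an eighth of a turn one way, leaving it turned, and feel how freely it runs; then move the unit that drags to the red holder and seat it fully home, upright, and let go. Handle the bearings gently, without pressing or jamming them hard into rack or holder; leave the two free-running units in the rack and do not disturb the other things on the desk.

Things in the scene. Friction and masses are not known exactly. Their poses are not given: they have to be found in the camera images.
- pocket_left (a point): square pocket at the rack's +y end, 14 mm deep; this point is the centre of its floor, 6 mm above the table. It holds a bearing unit, 72 mm high, 0.8 kg: square aluminium foot 66 x 66 x 24 mm; on an upright bearing spindle a black knob 40 mm dia with, at its foot, a brass crank arm 10 mm wide. Heights above this point: arm 28 to 38 mm, clear knob 38 to 72 mm, mid-knob for gripping 58 mm
- pocket_middle (a point): square pocket at the rack's middle, 14 mm deep; this point is the centre of its floor, 6 mm above the table. It holds a unit like the left one. By eye the three are the same; one drags (about 0.28 N m to turn, about 7 N at the crank arm 40 mm out), the other two run freely (under 0.04 N m, 1 N). They stay where turned
- pocket_right (a point): square pocket at the rack's -y end, 14 mm deep; this point is the centre of its floor, 6 mm above the table. It holds a unit like the left one. Every crank arm reaches 59 mm out from its spindle and at the start points to the rack's -x side (towards the robot), within 12 degrees; it turns endlessly both ways
- rack: grey rack, a plate 96 x 360 x 20 mm (x, y, z) fixed to the table, with three pockets 70 x 70 mm in a row along its y, 130 mm apart; origin under its centre. A unit's foot has 2 mm play to each side in a pocket (about 3 degrees of yaw) and stands 10 mm proud of the rack's top; pushed hard above the foot it can tip
- red_holder: red holder, a block 96 x 96 x 20 mm fixed to the table, for the unit that needs repair; origin under its centre
- pocket_red (a point): empty pocket of the red holder, 70 x 70 mm, 14 mm deep, sides parallel to the block's; this point is the centre of its floor, 6 mm above the table; x, y along its sides, z up. The square foot fits any of four ways; seated, mid-knob is 58 mm above this point
- pen: bystander: black pen, 130 mm long, 10 mm dia, lying on the table; origin under its middle
- screwdriver: bystander: screwdriver 160 mm long, lying on the table; origin under its middle
- collar: bystander: brass collar 30 mm dia, 12 mm high; origin under its centre
- mug: bystander: blue mug 80 mm dia, 95 mm high; origin under its centre
- microphone: bystander: black desk microphone, foot 130 x 90 x 30 mm, gooseneck to 230 mm high; origin under the foot's centre
- morse_key: bystander: brass telegraph key on a wooden board 110 x 70 mm, 47 mm high; origin under its centre
There are look-alikes about, which are no part of the job. What is meant by the red_holder is not blue, and is the larger of those in its own colour.

How it is judged:
On the way:
1. every crank has been turned about an eighth of a turn or more from where it stood (0.6 rad), all three units still in the rack (distance of each of free_1_mark, dragging_mark, free_2_mark from where it was at the start of the episode above 0.026 m and distance of each of free_1_axis, dragging_axis, free_2_axis from where it was at the start of the episode below 0.006 m and angle between each of free_1_unit, dragging_unit, free_2_unit's own z axis and vertical below 0.05 rad), for 0.2 s.
At the end, for the whole second after the job is handed in: the dragging unit stands in the red holder's pocket, its spindle axis within 4 mm of the pocket's centre, its foot within 3 mm of the pocket's floor, upright within 0.05 rad; the two free-running units stand in the rack where they were (within 6 mm, upright within 0.05 rad); all at rest and released (horizontal distance between dragging_axis and pocket_red below 0.004 m and z of dragging_axis in the frame of pocket_red below 0.061 m and angle between each of dragging_unit, free_1_unit, free_2_unit's own z axis and vertical below 0.05 rad and distance of each of free_1_axis, free_2_axis from where it was at the start of the episode below 0.006 m and linear speed of each of free_1_unit, dragging_unit, free_2_unit below 0.02 m/s); the robot touches nothing.
It fails at once if a bearing unit is pressed or jammed into the rack or the red holder with more than 40 N (contact force between any of free_1_unit, dragging_unit, free_2_unit and rack above 40 N or contact force between any of free_1_unit, dragging_unit, free_2_unit and red_holder above 40 N).
It fails at once if a free-running unit is taken out of the rack (moved more than 12 mm) (distance of any of free_1_axis, free_2_axis from where it was at the start of the episode above 0.012 m).
It fails at once if another thing on the desk is moved more than 15 mm (distance of any of pen, screwdriver, collar, mug, microphone, morse_key from where it was at the start of the episode above 0.015 m).
It also fails if it takes over 67 s, if anything falls off the work surface, if the arm or the gripper's body presses on something with over 40 N, if the wrist force passes 120 N, or if a joint passes its speed limit or range.

## Working session

There is one attempt and no reset: what is moved stays moved. The work goes in short steps, Python scripts to look and compute and a tool call to move; the robot and the scene stay as the last step left them, time stands still between calls to the robot, and variables do not carry over. Pictures are saved under pics/ and viewed, and the job is handed in when it is done.

Besides the shell and the picture viewer there is one more tool, called as a command line: name --pt "numbers of a row" for each row, then --argument value for the rest. step_arm: Moves the arm, as the interface text tells. Its arguments: {"type":"object","properties":{"motion":{"type":"array"},"jaw":{"type":"number"},"force":{"type":"number"}},"required":["motion"]}

```bash
mkdir -p pics; ls
python3 - <<'E'
from workcell import manip
import cv2,numpy as np
for n in("scene","top"):
    im=manip.camera(n); cv2.imwrite(f"pics/{n}0.png",im)
    i=manip.camera_info(n); print(n,{k:np.round(v,4).tolist() for k,v in i.items() if k in("camera_matrix","R","t")})
o=manip.get_obs();print(o)
print(manip.grip_depth)
E
```

```text
pics
scene {'camera_matrix': [[434.4605, 0.0, 275.64], [0.0, 434.4605, 211.5356], [0.0, 0.0, 1.0]], 'R': [[-0.593, 0.8049, -0.0208], [0.5499, 0.386, -0.7406], [-0.5882, -0.4506, -0.6716]], 't': [0.3189, -0.2396, 1.5353]}
top {'camera_matrix': [[409.5153, 0.0, 279.1726], [0.0, 409.5153, 210.391], [0.0, 0.0, 1.0]], 'R': [[-0.0092, -1.0, 0.0011], [-0.9864, 0.0089, -0.1641], [0.1641, -0.0026, -0.9864]], 't': [-0.0024, 0.5162, 0.9662]}
{'clock': 0.1, 'joint_pos': array([-1.15259053,  0.33286992, -0.0647073 ,  1.46087123,  0.0216188 ,
        1.34988338, -0.08847574]), 'joint_velocities': array([ 0.00076337, -0.00362659,  0.00031522, -0.00274727, -0.00023058,
        0.00124294, -0.00069514]), 'tau': array([ 1.44906298e-03, -6.26749349e+01,  4.92742471e-02, -3.92430961e+01,
        1.63552060e-02,  6.97727999e-03,  4.85003875e-05]), 'position': array([0.26652787, 0.56494704, 0.23055063]), 'ee_rot': array([ 2.18596008e-01,  9.75815218e-01, -6.58837941e-04, -1.09285321e-04]), 'ft_force': array([ 0.29859679,  0.79110189, -0.11991337]), 'torque': array([ 0.00068446,  0.00932658, -0.01760598]), 'grip_width': 0.9981588346941695}
0.0187
```

View pics/scene0.png

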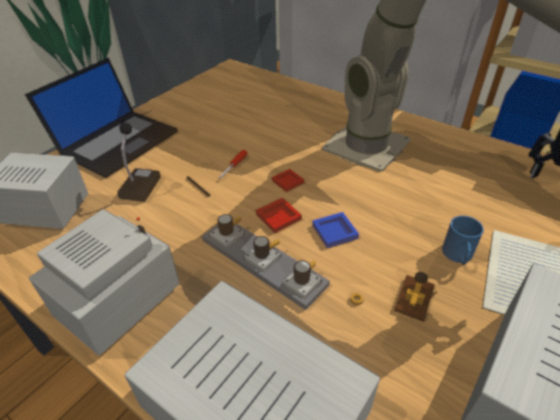

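View pics/top0.png

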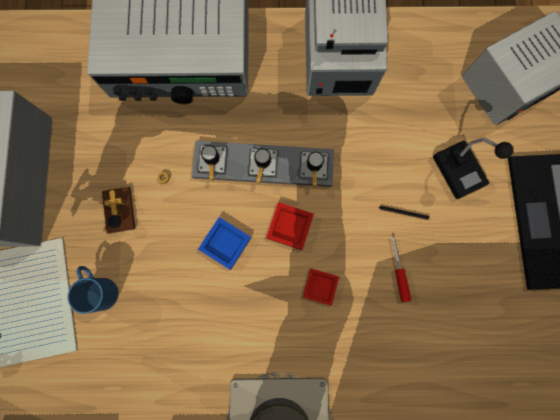

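Candidates for the red_holder: the larger red at top (290,226), the smaller red at (321,287) and the blue at (225,243). By the description it is the larger red. I'll measure it and check it in a crop.

```bash
cat > h.py <<'E'
from workcell import manip
import cv2,numpy as np
def ray(n,px,z):
    i=manip.camera_info(n);K=np.array(i["camera_matrix"]);R=np.array(i["R"]);t=np.array(i["t"]).ravel()
    c=-R.T@t; d=R.T@np.linalg.solve(K,[px[0],px[1],1.]); s=(z-c[2])/d[2]; return c+s*d
def proj(n,X):
    i=manip.camera_info(n);K=np.array(i["camera_matrix"]);R=np.array(i["R"]);t=np.array(i["t"]).ravel()
    p=K@(R@np.asarray(X)+t); return p[:2]/p[2]
E
python3 - <<'E'
from h import *
for n in("top","scene"):
    im=cv2.imread(f"pics/{n}0.png"); hsv=cv2.cvtColor(im,cv2.COLOR_BGR2HSV)
    m=((hsv[...,0]<6)|(hsv[...,0]>174))&(hsv[...,1]>150)&(hsv[...,2]>50)
    cs,_=cv2.findContours(m.astype('uint8'),cv2.RETR_EXTERNAL,cv2.CHAIN_APPROX_NONE)
    for c in cs:
        if cv2.contourArea(c)<200: continue
        h=cv2.convexHull(c)
        # top-rim corners by approx
        a=cv2.approxPolyDP(h,5,True)[:,0]
        W=np.array([ray(n,p+0.0,.02)[:2] for p in c[:,0].astype(float)],np.float32)
        r=cv2.minAreaRect(W)
        print(n,cv2.contourArea(c),a.tolist(),np.round([r[0][0],r[0][1],r[1][0],r[1][1],r[2]],4))
im=cv2.imread("pics/top0.png")
c=im[130:320,180:350];cv2.imwrite("pics/cropt.png",cv2.resize(c,None,fx=4,fy=4,interpolation=cv2.INTER_CUBIC)[:600,:680])
im=cv2.imread("pics/scene0.png")
c=im[165:305,195:345];cv2.imwrite("pics/crops.png",cv2.resize(c,None,fx=4,fy=4,interpolation=cv2.INTER_CUBIC))
E
```

```text
top 271.0 [[398, 269], [404, 271], [407, 301], [401, 300]] [ 0.3325 -0.3074  0.0789  0.0241  8.1059]
top 834.0 [[310, 269], [338, 277], [331, 304], [303, 296]] [ 3.30500e-01 -1.06500e-01  7.25000e-02  7.24000e-02  7.37992e+01]
top 1349.0 [[278, 203], [312, 214], [301, 249], [266, 237]] [ 4.81800e-01 -3.26000e-02  9.37000e-02  9.60000e-02  7.10264e+01]
scene 628.0 [[283, 200], [300, 215], [276, 230], [258, 210]] [ 4.9100e-01 -2.3900e-02  1.0040e-01  9.5800e-02  7.0966e+01]
scene 234.5 [[289, 170], [301, 181], [286, 189], [274, 178]] [ 3.44300e-01 -9.43000e-02  7.34000e-02  7.08000e-02  7.47059e+01]
```

View pics/cropt.png

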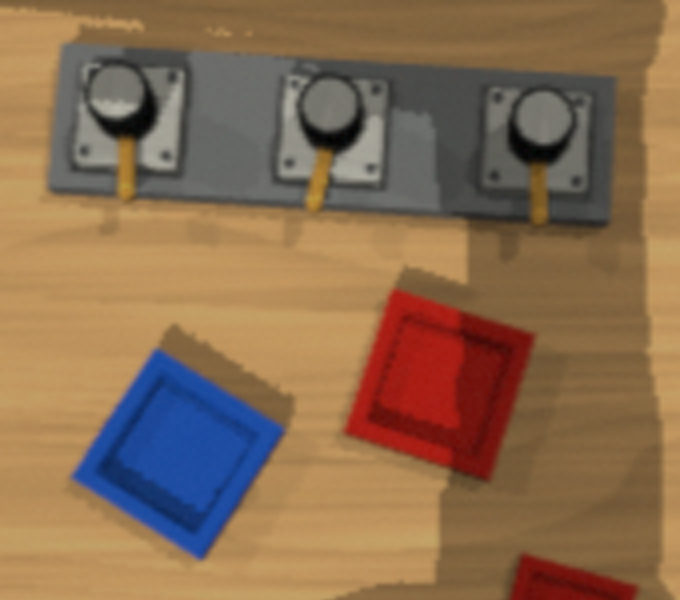

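View pics/crops.png

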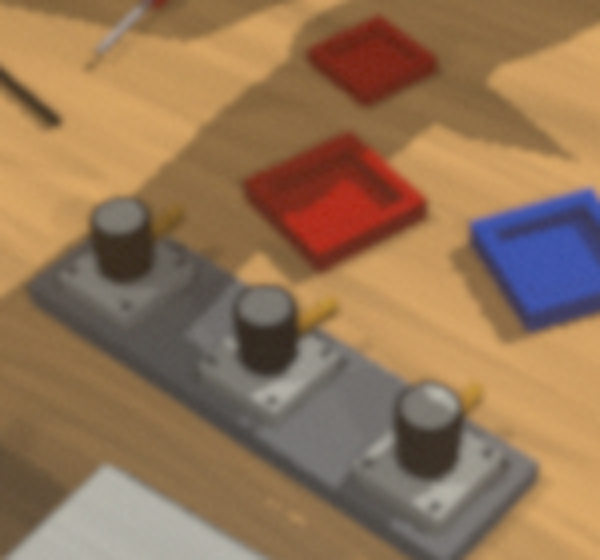

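The larger red block is at about (0.482,-0.033) in the top view and measures ~96 mm, while the small one is 72 mm. That confirms the choice. All three cranks point towards the robot. Next I'll measure edges, knobs and arms more finely.

```bash
cat >> h.py <<'E'
def edge_line(ch,p,q,thr,half=5):
    # subpixel threshold crossings along normals of segment p-q; returns points
    p=np.array(p,float);q=np.array(q,float);d=(q-p)/np.linalg.norm(q-p);n=np.array([-d[1],d[0]])
    out=[];s=np.arange(-half,half+.01,.25)
    for a in np.linspace(.12,.88,25):
        b=p+a*(q-p); xy=(b+s[:,None]*n).astype(np.float32)
        v=cv2.remap(ch.astype(np.float32),xy[None,:,0],xy[None,:,1],cv2.INTER_LINEAR)[0]-thr
        k=np.where(v[:-1]*v[1:]<0)[0]
        if len(k): 
            j=k[np.argmin(abs(s[k]))]; out.append(b+(s[j]+.25*v[j]/(v[j]-v[j+1]))*n)
    return np.array(out)
def cam(n):
    i=manip.camera_info(n);return -np.array(i["R"]).T@np.array(i["t"]).ravel()
def block(n,ch,corners,thr,H=.02):
    C=np.array(corners,float);cc=cam(n)[:2];W=[ray(n,c,H/2)[:2] for c in C];mid=np.mean(W,0);L=[]
    for i in range(4):
        a,b=W[i],W[(i+1)%4]; m=(a+b)/2; z=0. if np.dot(m-mid,cc-m)>0 else H
        P=edge_line(ch,C[i],C[(i+1)%4],thr)
        X=np.array([ray(n,x,z)[:2] for x in P],np.float32)
        vx,vy,x0,y0=cv2.fitLine(X,cv2.DIST_HUBER,0,.001,.001).ravel(); L.append((np.array([x0,y0]),np.array([vx,vy]),z,len(P)))
    K=[]
    for i in range(4):
        (a,u,_,_),(b,v,_,_)=L[i-1],L[i]; t=np.linalg.solve(np.c_[u,-v],b-a); K.append(a+t[0]*u)
    K=np.array(K); print(n,"ctr",np.round(K.mean(0),4),"sides",np.round([np.linalg.norm(K[i]-K[(i+1)%4])*1e3 for i in range(4)],1),"ang",np.round([np.degrees(np.arctan2(l[1][1],l[1][0]))for l in L],1),"z",[l[2] for l in L],[l[3] for l in L]); return K
E
python3 - <<'E'
from h import *
C={"top":[[278,203],[312,214],[301,249],[266,237]],"scene":[[279,199],[301,215],[276,230],[257,213]]}
for n in C:
    im=cv2.imread(f"pics/{n}0.png").astype(np.float32); 
    ch=(im[...,2]-im[...,1])/(im.max(2)+1)
    for thr in(.5,.6): block(n,ch,C[n],thr)
# rack in top: saturation low
im=cv2.imread("pics/top0.png");hsv=cv2.cvtColor(im,cv2.COLOR_BGR2HSV).astype(np.float32)
print("cam",cam("top"),cam("scene"))
for thr in (70,90):block("top",hsv[...,1],[[196,141],[334,149],[332,186],[192,178]],thr)
# brass arms
m=((hsv[...,0]>12)&(hsv[...,0]<28)&(hsv[...,1]>140)&(hsv[...,2]>90)).astype('uint8')
for (x,y) in((211,171),(260,175),(315,178)):
    w=np.zeros_like(m);w[y-12:y+12,x-9:x+9]=m[y-12:y+12,x-9:x+9]; print((x,y),w.sum(),[ (r,np.flatnonzero(w[r]).tolist()) for r in range(y-10,y+10) if w[r].any()])
E
```

```text
top ctr [ 0.4823 -0.0332] sides [95.8 95.  95.3 96. ] ang [ 70.5 -18.8  71.2 -18.6] z [0.02, 0.02, 0.0, 0.02] [25, 25, 25, 25]
top ctr [ 0.4823 -0.0331] sides [93.9 93.3 93.6 94.4] ang [ 70.5 -18.8  71.2 -18.6] z [0.02, 0.02, 0.0, 0.02] [25, 25, 25, 25]
scene ctr [ 0.4833 -0.03  ] sides [88.2 90.4 88.1 88.6] ang [ 71.8 -18.2  70.7 -18.1] z [0.02, 0.0, 0.0, 0.02] [25, 25, 25, 25]
scene ctr [ 0.4821 -0.0307] sides [79.9 85.9 77.9 80.8] ang [ 72.3 -18.6  68.6 -17.1] z [0.02, 0.0, 0.0, 0.02] [25, 25, 25, 25]
cam [ 0.35062787 -0.00445937  1.03783989] [1.22386854 0.52766749 0.86027829]
top ctr [0.6461 0.0336] sides [359.6  94.3 359.3  95. ] ang [85.8 -4.5 86.  -4.2] z [0.02, 0.02, 0.0, 0.02] [25, 25, 21, 25]
top ctr [0.646  0.0336] sides [361.4  96.2 361.   96.4] ang [85.9 -4.5 85.9 -4.2] z [0.02, 0.02, 0.0, 0.02] [25, 25, 21, 25]
(211, 171) 57 [(165, [210, 211, 212, 213]), (166, [210, 211, 212, 213]), (167, [210, 211, 212]), (168, [210, 211, 212]), (169, [210, 211, 212]), (170, [210, 211, 212]), (171, [210, 211, 212, 213]), (172, [210, 211, 212, 213]), (173, [210, 211, 212, 213]), (174, [
[... 314 characters left out ...]
2, [259, 260, 261]), (173, [259, 260, 261]), (174, [258, 259, 260, 261]), (175, [257, 258, 259, 260, 261]), (176, [257, 258, 259, 260, 261]), (177, [257, 258, 259, 260]), (178, [257, 258, 259, 260]), (179, [257, 258, 259, 260]), (180, [257, 258, 259]), (181, [257, 258, 259]), (182, [257, 258, 259]), (183, [258])]
(315, 178) 49 [(172, [313, 314, 315]), (173, [313, 314, 315]), (174, [313, 314, 315]), (175, [313, 314, 315]), (176, [313, 314, 315]), (177, [313, 314, 315]), (178, [313, 314, 315, 316]), (179, [313, 314, 315, 316]), (180, [313, 314, 315, 316]), (181, [313, 314, 315, 316]), (182, [313, 314, 315, 316]), (183, [313, 314, 315, 316]), (184, [313, 314, 315, 316]), (185, [313, 314, 315])]
```

Run:
```python
from h import *
y=np.array([.0737,.9973]);c=np.array([.646,.0336])
for k,px in((1,(209.6,152)),(0,(262.6,156)),(-1,(315.5,160))):
    p=c+.13*k*y
    print(k,np.round(p,4),"knobtop proj top",np.round(proj("top",[*p,.078]),1),"scene",np.round(proj("scene",[*p,.078]),1))
# arms: centroid per row -> line at z=.044
for k,a,b in((1,(211.5,166),(211.5,179)),(0,(261,169),(258,182)),(-1,(314,173),(314.5,184.5))):
    A=ray("top",a,.044);B=ray("top",b,.044);p=c+.13*k*y;print(k,"arm dir deg",np.degrees(np.arctan2(*(B-A)[1::-1])),"tip r",np.linalg.norm(B[:2]-p), "dir from pocket",np.degrees(np.arctan2(*(B[:2]-p)[::-1])))
# knob top in both images: gray disc: draw
for n in("top","scene"):
    im=cv2.imread(f"pics/{n}0.png");s=6
    tiles=[]
    for k in(1,0,-1):
        p=c+.13*k*y;u=proj(n,[*p,.078]);x0,y0=(u-14).astype(int);t=cv2.resize(im[y0:y0+40,x0:x0+40],None,fx=s,fy=s,interpolation=cv2.INTER_CUBIC)
        ths=np.linspace(0,6.28,40)
        P=np.array([proj(n,[p[0]+.02*np.cos(a),p[1]+.02*np.sin(a),.078]) for a in ths]);cv2.polylines(t,[np.int32((P-[x0,y0]+.5)*s)],True,(0,255,0),1)
        tiles.append(t)
    cv2.imwrite(f"pics/k_{n}.png",np.hstack(tiles))
```

```text
1 [0.6556 0.1632] knobtop proj top [208.7 152.1] scene [301.1 265.1]
0 [0.646  0.0336] knobtop proj top [261.9 155.5] scene [260.2 239.8]
-1 [ 0.6364 -0.096 ] knobtop proj top [315.4 158.8] scene [223.8 217.4]
1 arm dir deg -178.97570556859145 tip r 0.058879403916643806 dir from pocket -177.59158934745352
0 arm dir deg 167.25488413535697 tip r 0.05904903410031502 dir from pocket 168.93211794559448
-1 arm dir deg -178.90868468907442 tip r 0.056006983388809085 dir from pocket 179.47896133295419
```

View pics/k_top.png

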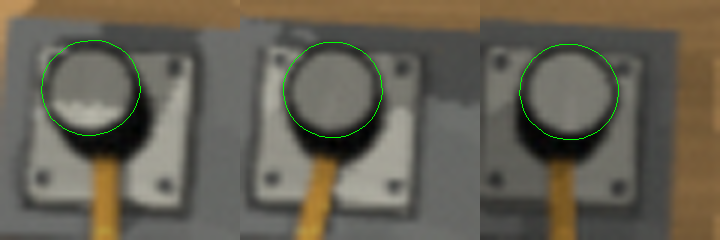

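View pics/k_scene.png

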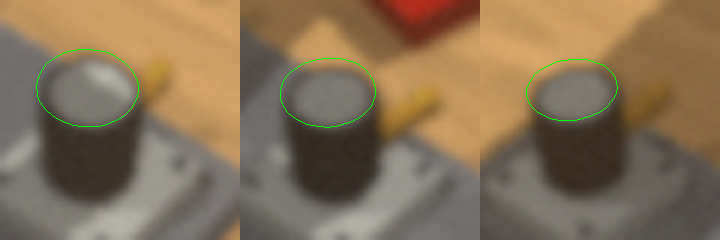

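```bash
cat >> h.py <<'E'
from scipy.spatial.transform import Rotation as Ro
SP={1:(.6556,.1632),0:(.646,.0336),-1:(.6364,-.096)}
def delta(P,yaw):
    """mm in tool frame & rotvec deg to reach P with tool down, tool x at world yaw(deg)"""
    o=manip.get_obs();R=Ro.from_quat(o["ee_rot"]);c=np.cos(np.radians(yaw));s=np.sin(np.radians(yaw))
    T=Ro.from_matrix(np.array([[c,s,0],[s,-c,0],[0,0,-1.]]))
    print("pos",np.round(o["position"],4),"yaw",np.round(np.degrees(np.arctan2(*R.as_matrix()[1::-1,0])),1),"F",np.round(o["ft_force"],1),"M",np.round(o["torque"],2),"g",round(o["grip_width"],3),"t",o["clock"])
    print("tool mm",np.round(R.inv().apply(np.array(P)-o["position"])*1e3,1),"rot deg",np.round((R.inv()*T).as_rotvec()*180/np.pi,1))
def start(k,yaw,z,rx=52,ry=28):
    a=np.radians(yaw);return [SP[k][0]+(rx*np.cos(a)+ry*np.sin(a))/1e3,SP[k][1]+(rx*np.sin(a)-ry*np.cos(a))/1e3,z]
E
python3 -c "
from h import *
P=start(1,182,.12);print(P);delta(P,182)"
```

```text
[np.float64(0.6026544910873369), np.float64(0.18936816932800465), 0.12]
pos [0.2665 0.5649 0.2306] yaw 154.7 F [ 0.3  0.8 -0.1] M [ 0.    0.01 -0.02] g 0.998 t 0.1
tool mm [-464.2 -196.1  110.8] rot deg [ -0.1  -0.  -27.3]
```

step_arm --pt "-46 -19.6 0 0 0 0" --pt "-46 -19.6 0 0 0 0" --pt "-46 -19.6 0 0 0 0" --pt "-46 -19.6 0 0 0 0" --pt "-46 -19.6 0 0 0 0" --pt "-46 -19.6 0 0 0 0" --pt "-46 -19.6 0 0 0 0" --pt "-46 -19.6 0 0 0 0" --pt "-46 -19.6 0 0 0 0" --pt "-46 -19.6 0 0 0 0" --pt "0 0 20 0 0 -9" --pt "0 0 20 0 0 -9" --pt "0 0 20 0 0 -9" --jaw 0 --force 20

```text
clock: 1.72
position: [0.6077, 0.1772, 0.1647]
ee_rot: [-0.023, 1.0, -0.003, -0.003]
ft_force: [0.3, 0.5, 0.3]
grip_width: 0.005
```

```bash
python3 -c "
from h import *
P=start(1,182,.12);delta(P,182)"
```

```text
pos [0.6077 0.1772 0.1647] yaw -177.4 F [0.3 0.5 0.3] M [ 0.04 -0.02 -0.03] g 0.005 t 1.725
tool mm [ 4.3 12.7 44.6] rot deg [-0.4 -0.3  0.6]
```

step_arm --pt "4.3 12.7 40 -0.4 -0.3 0.6" --pt "0 0 44 0 0 0" --pt "0 0 38 0 0 0" --pt "0 0 2 0 0 0"

```text
clock: 2.22
position: [0.6007, 0.189, 0.0347]
ee_rot: [-0.018, 1.0, -0.0, -0.002]
ft_force: [-0.2, -0.6, 0.7]
grip_width: 0.001
```

```bash
python3 -c "
from h import *
P=start(1,182,.036);delta(P,182)
im=manip.camera('top');cv2.imwrite('pics/a.png',cv2.resize(im[100:240,160:350],None,fx=4,fy=4))
im=manip.camera('scene');cv2.imwrite('pics/b.png',cv2.resize(im[130:320,190:390],None,fx=3,fy=3))
"
```

```text
pos [0.6007 0.189  0.0347] yaw -177.9 F [-0.2 -0.6  0.7] M [ 0.02  0.01 -0.06] g 0.001 t 2.225
tool mm [-2.   0.3 -1.4] rot deg [-0.  -0.2  0.1]
```

View pics/b.png

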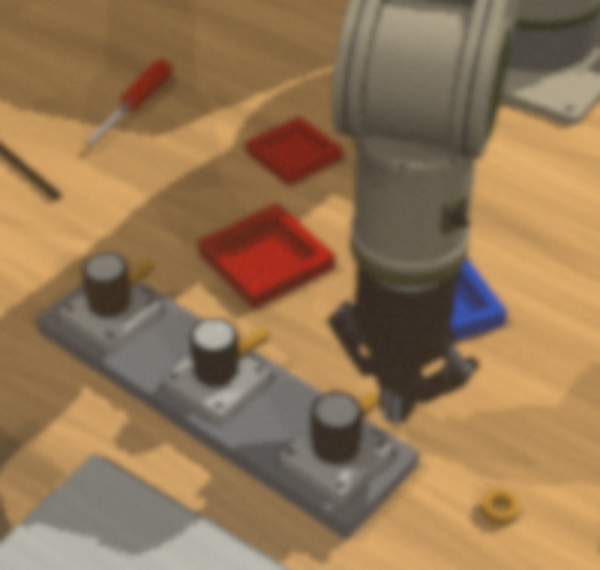

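View pics/a.png

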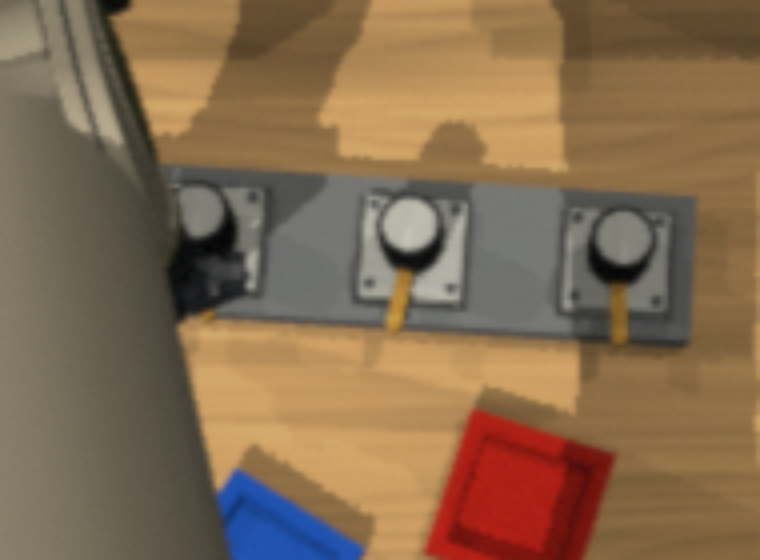

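The shut finger stands beside the left crank on its +y side, clear of foot and knob. I'll push now.

step_arm --pt "2.2 -4.6 0 0 0 -5" --pt "2.2 -4.6 0 0 0 -5" --pt "2.2 -4.6 0 0 0 -5"

```text
clock: 2.7
position: [0.6022, 0.1764, 0.0454]
ee_rot: [-0.152, 0.988, 0.001, 0.006]
ft_force: [-0.1, 0.9, -0.9]
grip_width: 0.002
```

step_arm --pt "2.2 -4.6 0 0 0 -5" --pt "2.2 -4.6 0 0 0 -5"

```text
clock: 2.95
position: [0.604, 0.1665, 0.0508]
ee_rot: [-0.241, 0.971, 0.001, 0.009]
ft_force: [0.5, 0.3, -0.0]
grip_width: 0.004
```

step_arm --pt "2.2 -4.6 0 0 0 -5" --pt "2.2 -4.6 0 0 0 -5"

```text
clock: 3.2
position: [0.6079, 0.1564, 0.0562]
ee_rot: [-0.327, 0.945, 0.0, 0.013]
ft_force: [-0.4, 0.2, 0.4]
grip_width: 0.004
```

step_arm --pt "2.2 -4.6 0 0 0 -5" --pt "2.2 -4.6 0 0 0 -5"

```text
clock: 3.45
position: [0.6135, 0.1465, 0.0618]
ee_rot: [-0.41, 0.912, -0.002, 0.017]
ft_force: [0.3, -0.6, -0.0]
grip_width: 0.001
```

```bash
python3 -c "
from h import *
P=start(1,232,.036);delta(P,232)
im=manip.camera('scene');cv2.imwrite('pics/b2.png',cv2.resize(im[130:320,190:390],None,fx=3,fy=3))
"
```

```text
pos [0.6135 0.1465 0.0618] yaw -131.5 F [ 0.3 -0.6 -0. ] M [0.01 0.02 0.02] g 0.001 t 3.45
tool mm [14.   4.7 25.3] rot deg [-1.   1.6 -3.6]
```

View pics/b2.png

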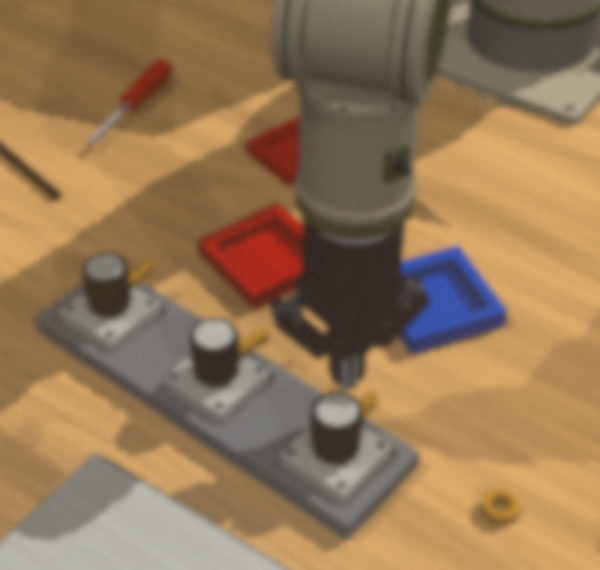

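The finger drifted up during the turning rows and passed over the crank: z rose from 35 to 62 mm, and the force showed nothing. The crank hasn't moved. I'll push with straight, non-turning moves instead, with the tool yaw set to mid-sweep.

```bash
python3 -c "
from h import *
P=start(1,207,.07,38,50);print(P);delta(P,207)
"
```

```text
[np.float64(0.5990422270938647), np.float64(0.19049868721931562), 0.07]
pos [0.6141 0.1455 0.0622] yaw -131.4 F [ 0.3 -1.3  1.2] M [-0.08 -0.04  0.01] g -0.003 t 3.5
tool mm [-24.   40.9  -7.9] rot deg [-0.7  1.8 21.6]
```

step_arm --pt "-12 20 -8 -0.3 0.9 0" --pt "-12 20 0 -0.4 0.9 0" --pt "0 0 0 0 0 7" --pt "0 0 0 0 0 7" --pt "0 0 0 0 0 7"

```text
clock: 4.12
position: [0.6012, 0.1993, 0.0799]
ee_rot: [-0.231, 0.973, -0.002, 0.005]
ft_force: [0.2, 0.4, -0.3]
grip_width: 0.001
```

```bash
python3 -c "
from h import *
P=start(1,207,.036,38,50);delta(P,207)
"
```

```text
pos [0.6012 0.1993 0.0799] yaw -153.3 F [ 0.2  0.4 -0.3] M [-0.04 -0.   -0.01] g 0.001 t 4.125
tool mm [ 6.2 -6.7 43.8] rot deg [-0.3  0.5 -0.3]
```

step_arm --pt "6 -4 15 -0.3 0.5 0" --pt "0 0 25 0 0 0" --pt "0 0 1 0 0 0"

```text
clock: 4.5
position: [0.5974, 0.196, 0.0395]
ee_rot: [-0.234, 0.972, 0.0, 0.001]
ft_force: [-0.5, -0.1, 0.5]
grip_width: -0.002
```

```bash
python3 -c "
from h import *
P=start(1,207,.036,38,50);delta(P,207)
"
```

```text
pos [0.5974 0.196  0.0395] yaw -152.9 F [-0.5 -0.1  0.5] M [-0.07 -0.05  0.02] g -0.002 t 4.5
tool mm [ 1.  -5.7  3.5] rot deg [0.  0.1 0.1]
```

step_arm --pt "0 -7 3 0 0 0" --pt "0 -7 0 0 0 0" --pt "0 -7 0 0 0 0"

```text
clock: 4.88
position: [0.6083, 0.1767, 0.0382]
ee_rot: [-0.235, 0.972, 0.001, 0.002]
ft_force: [-0.3, 1.4, 0.3]
grip_width: -0.0
```

step_arm --pt "0 -7 0 0 0 0" --pt "0 -7 0 0 0 0"

```text
clock: 5.12
position: [0.6156, 0.1629, 0.0388]
ee_rot: [-0.235, 0.972, 0.001, 0.002]
ft_force: [0.2, -0.1, -0.1]
grip_width: -0.002
```

```bash
python3 -c "
from h import *
P=start(1,207,.036,38,0);delta(P,207)
"
```

```text
pos [0.6156 0.1629 0.0388] yaw -152.8 F [ 0.2 -0.1 -0.1] M [-0.    0.04  0.01] g -0.002 t 5.125
tool mm [  2.3 -17.9   2.8] rot deg [0.  0.2 0.2]
```

step_arm --pt "0 -7 2 0 0 0" --pt "0 -7 0 0 0 0"

```text
clock: 5.38
position: [0.6227, 0.15, 0.0377]
ee_rot: [-0.235, 0.972, 0.001, 0.002]
ft_force: [-0.1, 1.2, 2.0]
grip_width: -0.004
```

step_arm --pt "0 -6 0 0 0 0" --pt "0 -4 0 0 0 0"

```text
clock: 5.62
position: [0.6278, 0.1402, 0.0376]
ee_rot: [-0.235, 0.972, 0.001, 0.003]
ft_force: [-0.1, 0.6, -0.4]
grip_width: 0.0
```

```bash
python3 -c "
from h import *
P=start(1,207,.036,38,0);delta(P,207)
im=manip.camera('scene');cv2.imwrite('pics/b3.png',cv2.resize(im[170:320,190:390],None,fx=4,fy=4))
"
```

```text
pos [0.6278 0.1402 0.0376] yaw -152.8 F [-0.1  0.6 -0.4] M [ 0.07 -0.03  0.04] g 0.0 t 5.625
tool mm [2.8 7.8 1.5] rot deg [0.  0.3 0.2]
```

View pics/b3.png

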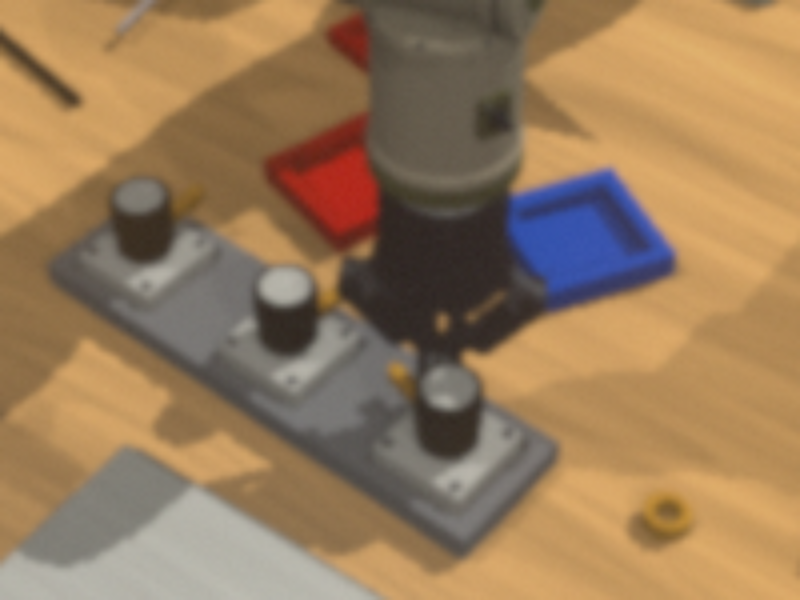

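Left crank turned about 65° and felt free (≤1.5 N). Next, the middle one.

step_arm --pt "0 3 -25 0 0 0" --pt "0 0 -25 0 0 0" --pt "0 0 0 0 0 7" --pt "0 0 0 0 0 6"

```text
clock: 6.18
position: [0.6258, 0.1416, 0.088]
ee_rot: [-0.12, 0.993, 0.001, 0.002]
ft_force: [-0.5, 0.2, -0.5]
grip_width: -0.002
```

```bash
python3 -c "
from h import *
P=start(0,194,.08,38,48);print(P);delta(P,194)
"
```

```text
[np.float64(0.5975165114127281), np.float64(0.07098116282846047), 0.08]
pos [0.6258 0.1416 0.088 ] yaw -166.2 F [-0.5  0.2 -0.5] M [ 0.03 -0.   -0.02] g -0.002 t 6.175
tool mm [ 44.3 -61.9   7.8] rot deg [ 0.1  0.2 -0.2]
```

step_arm --pt "22 -26 0 0 0 0" --pt "22 -26 0 0 0 0" --pt "0 -3 20 0 0 0" --pt "0 0 26 0 0 0" --pt "0 0 1 0 0 0"

```text
clock: 6.8
position: [0.5953, 0.0761, 0.0398]
ee_rot: [-0.12, 0.993, 0.001, 0.002]
ft_force: [1.1, -0.3, -0.7]
grip_width: -0.001
```

```bash
python3 -c "
from h import *
P=start(0,194,.037,38,0);print(P);delta(P,194)
"
```

```text
[np.float64(0.6091287624015121), np.float64(0.02440696796721263), 0.037]
pos [0.5953 0.0761 0.0398] yaw -166.3 F [ 1.1 -0.3 -0.7] M [-0.02 -0.02  0.01] g -0.001 t 6.8
tool mm [ -1.2 -53.5   2.8] rot deg [ 0.   0.2 -0.3]
```

step_arm --pt "0 -7 3 0 0 0" --pt "0 -7 0 0 0 0" --pt "0 -7 0 0 0 0"

```text
clock: 7.18
position: [0.6013, 0.0558, 0.0386]
ee_rot: [-0.12, 0.993, 0.001, 0.003]
ft_force: [-6.2, 7.2, -0.6]
grip_width: -0.0
```

step_arm --pt "0 -7 0 0 0 0" --pt "0 -7 0 0 0 0"

```text
clock: 7.42
position: [0.6014, 0.0452, 0.038]
ee_rot: [-0.121, 0.993, 0.004, -0.001]
ft_force: [-3.6, 5.6, -0.8]
grip_width: 0.004
```

step_arm --pt "0 -7 1 0 0 0" --pt "0 -7 0 0 0 0"

```text
clock: 7.68
position: [0.6035, 0.0348, 0.0378]
ee_rot: [-0.123, 0.992, 0.006, -0.002]
ft_force: [-5.4, 7.9, 1.8]
grip_width: -0.0
```

```bash
python3 -c "
from h import *
P=start(0,194,.037,38,0);delta(P,194)
im=manip.camera('scene');cv2.imwrite('pics/b4.png',cv2.resize(im[170:320,190:390],None,fx=4,fy=4))
"
```

```text
pos [0.6035 0.0348 0.0378] yaw -165.9 F [-5.4  7.9  1.8] M [1.57 1.06 0.05] g -0.0 t 7.675
tool mm [ -2.9 -11.4   0.6] rot deg [ 0.7 -0.1  0.1]
```

View pics/b4.png

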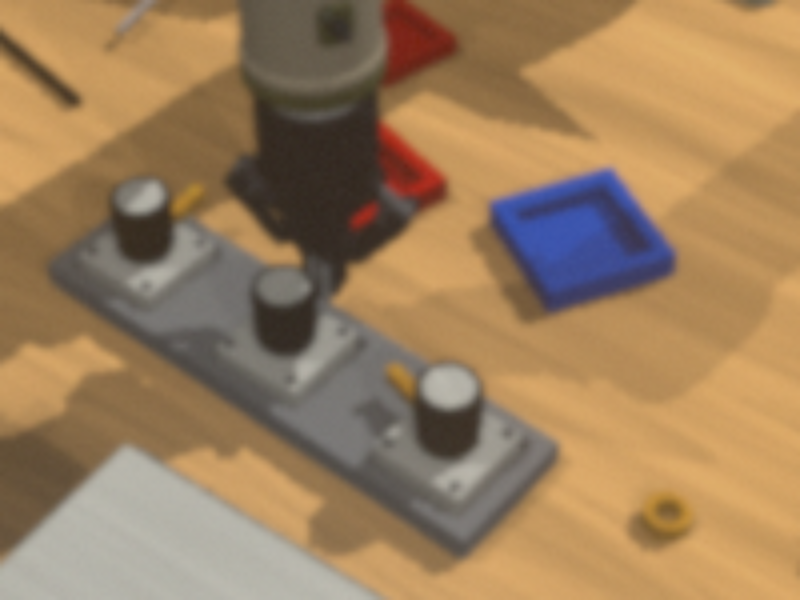

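The middle one clearly drags (7–9 N). I'll finish its turn.

step_arm --pt "0 -6 1 0 0 0" --pt "0 -6 0 0 0 0" --pt "0 -5 0 0 0 0"

```text
clock: 8.1
position: [0.6058, 0.0249, 0.038]
ee_rot: [-0.126, 0.992, 0.011, -0.004]
ft_force: [-1.6, 9.0, -0.8]
grip_width: 0.004
```

```bash
python3 -c "
from h import *
P=start(0,194,.037,38,0);delta(P,194)
im=manip.camera('scene');cv2.imwrite('pics/b5.png',cv2.resize(im[170:320,190:390],None,fx=4,fy=4))
"
```

```text
pos [0.6058 0.0249 0.038 ] yaw -165.6 F [-1.6  9.  -0.8] M [1.89 0.55 0.03] g 0.004 t 8.1
tool mm [-3.1 -1.3  1. ] rot deg [ 1.3 -0.3  0.4]
```

View pics/b5.png

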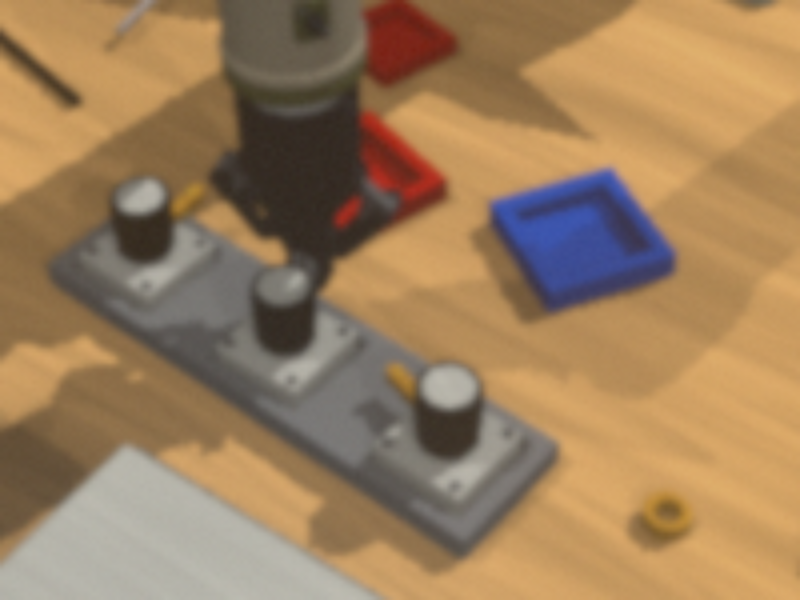

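step_arm --pt "0 -6 1 0 0 0" --pt "0 -5 0 0 0 0" --pt "0 -4 0 0 0 0"

```text
clock: 8.52
position: [0.6091, 0.0185, 0.0381]
ee_rot: [-0.129, 0.991, 0.016, -0.004]
ft_force: [-1.6, 9.1, -1.1]
grip_width: -0.006
```

step_arm --pt "0 4 -10 0 0 0" --pt "0 3 -25 0 0 0" --pt "0 0 -15 0 0 0"

```text
clock: 8.9
position: [0.6081, 0.023, 0.0905]
ee_rot: [-0.129, 0.992, 0.016, -0.004]
ft_force: [-0.1, 0.8, 0.2]
grip_width: 0.003
```

```bash
python3 -c "
from h import *
P=start(-1,205,.08,38,48);print(P);delta(P,205)
im=manip.camera('scene');cv2.imwrite('pics/b6.png',cv2.resize(im[170:320,190:390],None,fx=4,fy=4))
"
```

```text
[np.float64(0.5816746275290537), np.float64(-0.06855672016838738), 0.08]
pos [0.6081 0.023  0.0905] yaw -165.2 F [-0.1  0.8  0.2] M [ 0.01 -0.    0.04] g 0.003 t 8.9
tool mm [ 48.9 -82.    8.1] rot deg [  1.9  -0.  -10.2]
```

View pics/b6.png

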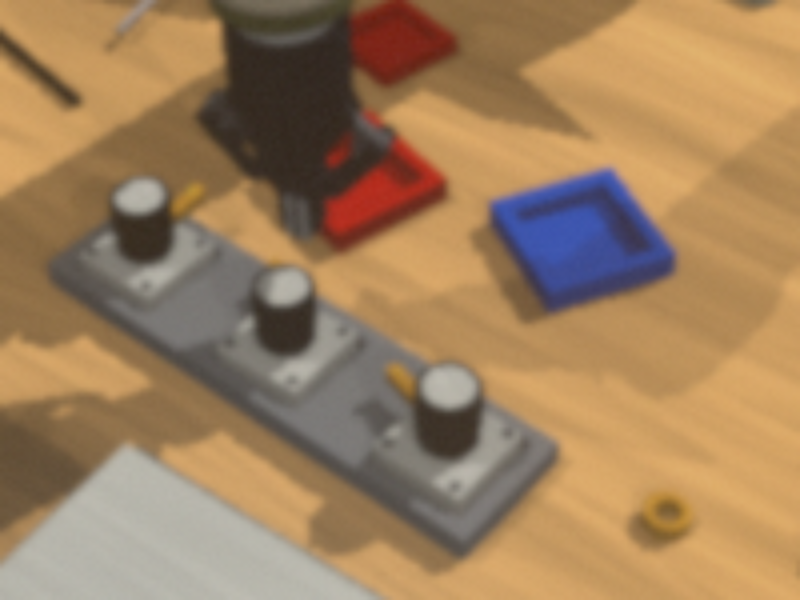

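step_arm --pt "16 -28 0 1 0 0" --pt "16 -28 0 0.9 0 0" --pt "16 -28 0 0 0 0" --pt "0 0 2 0 0 -5" --pt "0 0 2 0 0 -5"

```text
clock: 9.57
position: [0.581, -0.0811, 0.0863]
ee_rot: [-0.215, 0.977, -0.003, -0.001]
ft_force: [0.2, 0.1, -0.5]
grip_width: 0.001
```

```bash
python3 -c "
from h import *
P=start(-1,205,.037,38,50);print(P);delta(P,205)
q=ray('scene',(259.2,235.8),.044);d=q[:2]-SP[0];print(q,np.linalg.norm(d),np.degrees(np.arctan2(d[1],d[0]))%360)
"
```

```text
[np.float64(0.5808293910055723), np.float64(-0.06674410459431407), 0.037]
pos [ 0.581  -0.0811  0.0863] yaw -155.2 F [ 0.2  0.1 -0.5] M [ 0.02  0.02 -0.02] g 0.001 t 9.575
tool mm [-6.  13.4 49.2] rot deg [-0.4 -0.2 -0.2]
[0.6106456  0.00094564 0.044     ] 0.048127338295789905 222.7264786623813
```

step_arm --pt "-6 14 0 -0.4 -0.2 0" --pt "0 0 25 0 0 0" --pt "0 0 23 0 0 0" --pt "0 0 1 0 0 0"

```text
clock: 10.07
position: [0.5794, -0.0656, 0.0357]
ee_rot: [-0.21, 0.978, 0.001, -0.0]
ft_force: [0.5, 0.1, 0.8]
grip_width: -0.0
```

```bash
python3 -c "
from h import *
P=start(-1,205,.037,38,0);print(P);delta(P,205)
"
```

```text
[np.float64(0.6019603040926073), np.float64(-0.11205949394614657), 0.037]
pos [ 0.5794 -0.0656  0.0357] yaw -155.7 F [0.5 0.1 0.8] M [-0.01 -0.    0.01] g -0.0 t 10.075
tool mm [ -1.5 -51.7  -1.4] rot deg [ 0.1  0.  -0.7]
```

step_arm --pt "0 -7 -1 0 0 0" --pt "0 -7 0 0 0 0" --pt "0 -7 0 0 0 0"

```text
clock: 10.45
position: [0.5895, -0.0854, 0.039]
ee_rot: [-0.21, 0.978, 0.0, 0.001]
ft_force: [-1.4, 0.6, -0.5]
grip_width: -0.002
```

step_arm --pt "0 -7 0 0 0 0" --pt "0 -7 0 0 0 0"

```text
clock: 10.7
position: [0.5959, -0.0995, 0.0395]
ee_rot: [-0.21, 0.978, 0.0, 0.001]
ft_force: [-0.5, 0.5, 0.8]
grip_width: 0.0
```

step_arm --pt "0 -7 1 0 0 0" --pt "0 -7 0 0 0 0"

```text
clock: 10.95
position: [0.6021, -0.1131, 0.0385]
ee_rot: [-0.21, 0.978, 0.0, 0.002]
ft_force: [0.1, 0.4, 0.1]
grip_width: 0.002
```

step_arm --pt "0 -6 0 0 0 0" --pt "0 -3 0 0 0 0"

```text
clock: 11.2
position: [0.6061, -0.1222, 0.0384]
ee_rot: [-0.209, 0.978, 0.0, 0.001]
ft_force: [-0.5, 0.7, 0.5]
grip_width: 0.005
```

step_arm --pt "0 3 -20 0 0 0" --pt "0 2 -30 0 0 0" --pt "0 0 -30 0 0 0"

```text
clock: 11.58
position: [0.6027, -0.1173, 0.1212]
ee_rot: [-0.209, 0.978, 0.001, 0.0]
ft_force: [1.0, 0.2, 0.8]
grip_width: -0.003
```

```bash
python3 -c "
from h import *
delta([.646,.0336,.13],194)
im=manip.camera('scene');cv2.imwrite('pics/b7.png',cv2.resize(im[170:320,190:390],None,fx=4,fy=4))
im=manip.camera('top');cv2.imwrite('pics/a7.png',cv2.resize(im[120:260,170:360],None,fx=4,fy=4))
"
```

```text
pos [ 0.6027 -0.1173  0.1212] yaw -155.8 F [1.  0.2 0.8] M [-0.02 -0.01  0.04] g -0.003 t 11.575
tool mm [-101.3  119.9   -8.6] rot deg [ 0.1  0.  10.2]
```

View pics/b7.png

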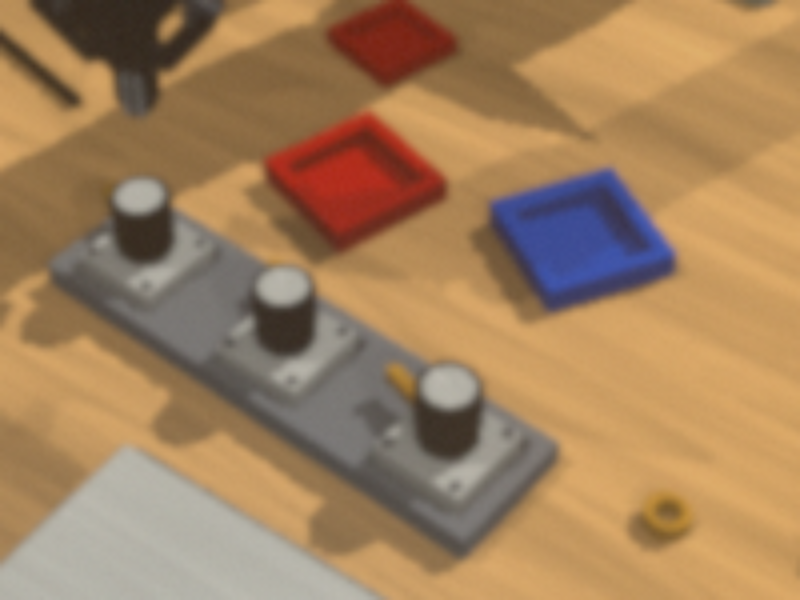

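View pics/a7.png

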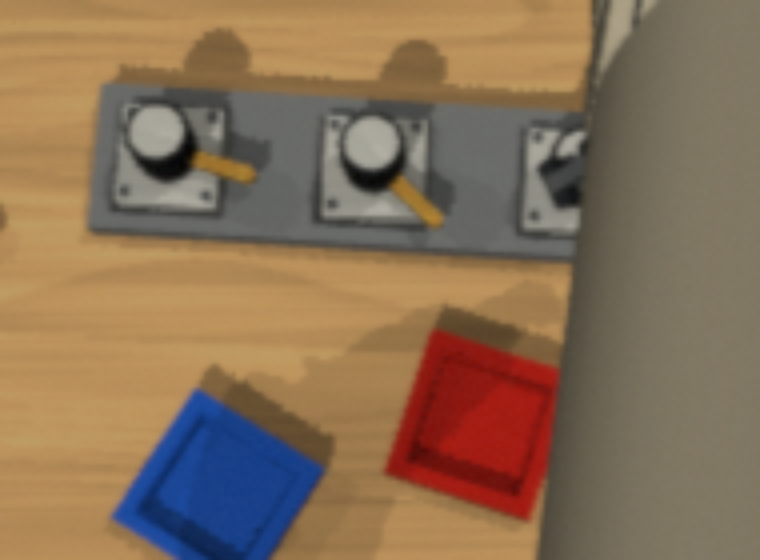

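Right crank also felt free (≤1.5 N), so the middle unit is the one that drags. The pictures show the left and middle cranks turned; the right is hidden behind the hand and gets checked next. I'll move over the middle unit and measure its knob and foot.

```bash
cat > foot.py <<'E'
from h import *
import sys
def knob(im,px,zz=.078):
    g=cv2.cvtColor(im,cv2.COLOR_BGR2GRAY).astype(np.float32);x0,y0=int(px[0])-14,int(px[1])-14
    s=6;t=cv2.resize(g[y0:y0+29,x0:x0+29],None,fx=s,fy=s,interpolation=cv2.INTER_CUBIC)
    m=(t>105).astype('uint8');cs,_=cv2.findContours(m,cv2.RETR_LIST,cv2.CHAIN_APPROX_NONE)
    for c in cs:
        if len(c)<20: continue
        (cx,cy),r=cv2.minEnclosingCircle(c)
        if 25<r<60 and cv2.pointPolygonTest(c,(14*s,14*s),False)>0:
            u=(np.array([cx,cy])+.5)/s-.5+[x0,y0];print("knob px",u.round(2),"r px",r/s,"world",ray("top",u,zz).round(4),"r mm",r/s*.96/409*1e3,"area r",np.sqrt(cv2.contourArea(c)/np.pi)/s)
if __name__=="__main__":
    im=manip.camera("top");cv2.imwrite(sys.argv[1],im)
    knob(im,(262.5,155))
    knob(im,(209.5,152)); knob(im,(315.4,159))
E
python3 - <<'E'
from foot import *
# use saved clean start image and crop from a7 not full; first image:
im=cv2.imread("pics/top0.png")
for p in((262.5,155),(209.5,152),(315.5,159)):knob(im,p)
E
python3 foot.py pics/t8.png
```

```text
knob px [261.98 155.46] r px 6.277535120646159 world [0.646  0.0335 0.078 ] r mm 14.734556762396851 area r 5.918764344251488
knob px [208.35 152.84] r px 6.598112106323242 world [0.6537 0.164  0.078 ] r mm 15.48701130090541 area r 6.134435760520308
knob px [315.55 158.82] r px 6.291887919108073 world [ 0.6364 -0.0965  0.078 ] r mm 14.768245482503056 area r 5.991886395714352
knob px [262.39 155.21] r px 6.9005171457926435 world [0.6466 0.0325 0.078 ] r mm 16.196812860540188 area r 6.629727755889511
knob px [207.08 150.58] r px 8.959803263346354 world [0.6595 0.1671 0.078 ] r mm 21.03034506800122 area r 6.837526199821414
```

Run:
```python
from h import *
im=cv2.imread("pics/t8.png");g=cv2.cvtColor(im,cv2.COLOR_BGR2GRAY).astype(np.float32)
g=cv2.GaussianBlur(g,(0,0),.6)
def footyaw(c,yaw):
    a=np.radians(yaw);R=np.array([[np.cos(a),-np.sin(a)],[np.sin(a),np.cos(a)]])
    K=[np.array(c)+R@np.array(k)*.033 for k in((1,1),(1,-1),(-1,-1),(-1,1))]
    U=[proj("top",[*k,.03]) for k in K]
    for i in range(4):
        p,q=U[i],U[(i+1)%4];d=(q-p)/np.linalg.norm(q-p);n=np.array([-d[1],d[0]]);X=[]
        for t in np.linspace(.1,.9,25):
            b=p+t*(q-p);s=np.arange(-3.5,3.51,.25);xy=(b+s[:,None]*n).astype(np.float32)
            v=cv2.remap(g,xy[None,:,0],xy[None,:,1],cv2.INTER_LINEAR)[0]
            dv=np.gradient(v);j=np.argmax(dv) # rising inward (n inward?)
            X.append([t,s[j],dv[j]])
        X=np.array(X);X=X[X[:,2]>np.median(X[:,2])*.6]
        P=np.array([ray("top",p+t*(q-p)+s*n,.03)[:2] for t,s,_ in X],np.float32)
        vx,vy,x0,y0=cv2.fitLine(P,cv2.DIST_HUBER,0,.001,.001).ravel()
        print(i,len(X),"ang",round(np.degrees(np.arctan2(vy,vx)),2),"med off px",np.median(X[:,1]))
footyaw((.6466,.0325),-4.2);print()
footyaw((.6556,.1632),-4.2)
x,y=[int(v) for v in proj("top",[.6466,.0325,.03])];cv2.imwrite("pics/f8.png",cv2.resize(im[y-25:y+25,x-25:x+25],None,fx=12,fy=12,interpolation=cv2.INTER_CUBIC))
```

```text
0 20 ang 79.69 med off px 1.25
1 22 ang -5.26 med off px 0.25
2 25 ang 88.25 med off px -0.5
3 23 ang -0.2 med off px 0.25

0 24 ang 89.65 med off px 1.25
1 19 ang -6.31 med off px 0.25
2 25 ang 85.67 med off px -0.5
3 24 ang -17.54 med off px 2.875
```

View pics/f8.png

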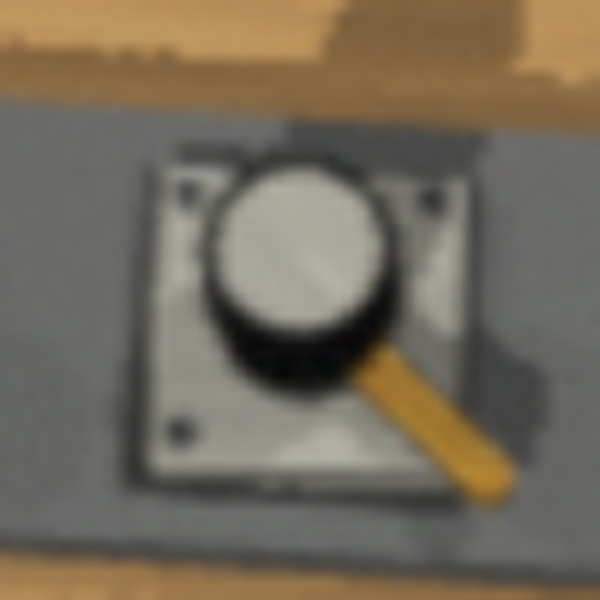

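step_arm --pt "0 0 -20 0 0 5" --pt "0 0 -10 0 0 5" --pt "-20 32 0 0 0 0" --pt "-20 32 0 0 0 0" --pt "-20 32 0 0 0 0" --pt "-17 30 0 0 0 0" --pt "0 0 0 0 0 0" --jaw 75 --force 25

```text
clock: 12.6
position: [0.6471, 0.0281, 0.1525]
ee_rot: [-0.12, 0.993, 0.0, 0.0]
ft_force: [0.5, 0.3, -0.5]
grip_width: 0.876
```

```bash
python3 -c "
from h import *
delta([.6466,.0325,.1],194)
im=manip.camera('scene');cv2.imwrite('pics/b9.png',cv2.resize(im[130:320,190:390],None,fx=3,fy=3))
im=manip.camera('top');cv2.imwrite('pics/a9.png',cv2.resize(im[100:240,170:360],None,fx=4,fy=4))
"
```

```text
pos [0.6471 0.0281 0.1525] yaw -166.2 F [ 0.5  0.3 -0.5] M [-0.03 -0.06  0.01] g 0.876 t 12.6
tool mm [-0.6  4.3 52.5] rot deg [ 0.1  0.  -0.2]
```

View pics/b9.png

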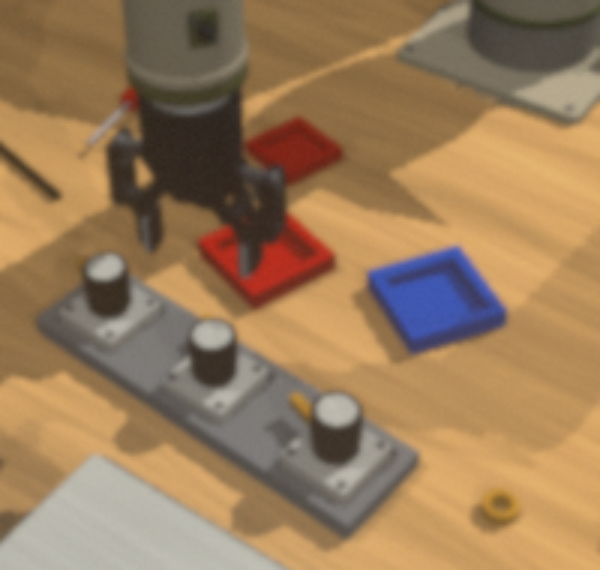

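View pics/a9.png

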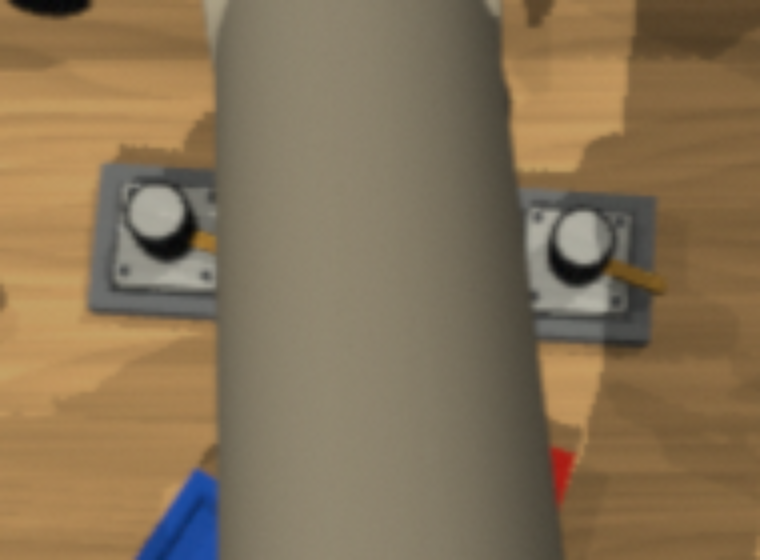

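The top view shows the right crank at (640,278), turned about 65°. All three are turned. Now I descend around the middle knob.

step_arm --pt "0 4.5 30 0 0 0" --pt "0 0 30 0 0 0" --pt "0 0 25 0 0 0" --pt "0 0 10 0 0 0" --pt "0 0 3 0 0 0"

```text
clock: 13.32
position: [0.6456, 0.0198, 0.0538]
ee_rot: [-0.113, 0.994, -0.002, 0.001]
ft_force: [-0.1, 0.7, 1.3]
grip_width: 0.883
```

```bash
python3 -c "
from h import *
delta([.6466,.0325,.049],194)
im=manip.camera('scene');cv2.imwrite('pics/b10.png',cv2.resize(im[170:320,190:390],None,fx=4,fy=4))
"
```

```text
pos [0.6456 0.0198 0.0538] yaw -167.0 F [-0.1  0.7  1.3] M [ 0.02  0.01 -0.01] g 0.883 t 13.325
tool mm [-3.9 12.2  4.8] rot deg [-0.3  0.1 -1. ]
```

View pics/b10.png

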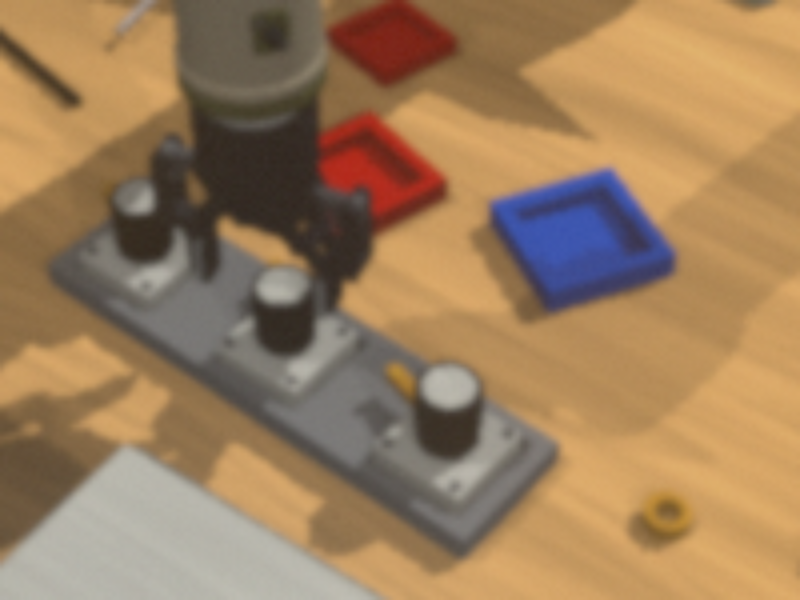

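Descent drifted ~12 mm sideways, still inside the opening and with no contact. I'll correct it.

step_arm --pt "-2 6 0 -0.3 0 -1" --pt "-2 6 2 0 0 0" --pt "0 0 1 0 0 0" --pt "0 0 0 0 0 0"

```text
clock: 13.88
position: [0.6482, 0.0338, 0.0532]
ee_rot: [-0.123, 0.992, 0.001, 0.002]
ft_force: [-0.6, -0.8, -1.1]
grip_width: 0.881
```

```bash
python3 -c "
from h import *
delta([.6466,.0325,.049],194)
"
```

```text
pos [0.6482 0.0338 0.0532] yaw -165.9 F [-0.6 -0.8 -1.1] M [ 0.04  0.01 -0.02] g 0.881 t 13.875
tool mm [ 1.9 -0.8  4.2] rot deg [0.  0.3 0.1]
```

step_arm --pt "2 -0.8 3.5 0 0.3 0" --pt "0 0 0 0 0 0" --pt "0 0 0 0 0 0"

```text
clock: 14.25
position: [0.6463, 0.0321, 0.0494]
ee_rot: [-0.122, 0.992, 0.0, -0.0]
ft_force: [-0.3, 1.0, 0.5]
grip_width: 0.877
```

```bash
python3 -c "
from h import *
delta([.6466,.0325,.049],194)
"
```

```text
pos [0.6463 0.0321 0.0494] yaw -165.9 F [-0.3  1.   0.5] M [-0.01  0.03 -0.01] g 0.877 t 14.25
tool mm [-0.4  0.3  0.4] rot deg [ 0.  -0.1  0.1]
```

step_arm --pt "0 0 0 0 0 0" --pt "0 0 0 0 0 0" --pt "0 0 0 0 0 0" --pt "0 0 0 0 0 0" --jaw 36 --force 20

```text
clock: 14.75
position: [0.6463, 0.0339, 0.0499]
ee_rot: [-0.123, 0.992, 0.001, -0.0]
ft_force: [-1.1, 1.0, 0.1]
grip_width: 0.461
```

```bash
python3 -c "
from h import *
delta([.6466,.0325,.049],194)
"
```

```text
pos [0.6463 0.0339 0.0499] yaw -165.9 F [-1.1  1.   0.1] M [-0.12  0.01 -0.09] g 0.461 t 14.75
tool mm [-0.  -1.4  0.9] rot deg [ 0.1 -0.   0.1]
```

Gripped: the opening is 39.4 mm on the 40 mm knob, with little side force. I'll firm the grip and lift slowly.

step_arm --pt "0 0 0 0 0 0" --pt "0 0 -2 0 0 0" --pt "0 0 -3 0 0 0" --jaw 34 --force 50

```text
clock: 15.12
position: [0.6446, 0.0336, 0.0528]
ee_rot: [-0.123, 0.992, 0.001, -0.002]
ft_force: [0.7, 2.6, -9.7]
grip_width: 0.451
```

step_arm --pt "0 0 -3 0 0 0" --pt "0 0 -3 0 0 0" --pt "0 0 -3 0 0 0"

```text
clock: 15.5
position: [0.6437, 0.0335, 0.0608]
ee_rot: [-0.123, 0.992, 0.001, -0.003]
ft_force: [1.3, 1.4, -10.0]
grip_width: 0.458
```

step_arm --pt "0 0 -4 0 0 0" --pt "0 0 -6 0 0 0" --pt "0 0 -10 0 0 0"

```text
clock: 15.88
position: [0.6433, 0.0326, 0.0818]
ee_rot: [-0.122, 0.992, 0.001, -0.004]
ft_force: [0.6, -0.7, -8.6]
grip_width: 0.453
```

```bash
python3 -c "
from h import *
delta([.4825,-.0325,.1],177.8)
im=manip.camera('scene');cv2.imwrite('pics/b11.png',cv2.resize(im[170:320,190:390],None,fx=4,fy=4))
"
```

```text
pos [0.6433 0.0326 0.0818] yaw -165.9 F [ 0.6 -0.7 -8.6] M [ 0.01 -0.05  0.06] g 0.453 t 15.875
tool mm [172.  -24.  -16.8] rot deg [ 0.1 -0.5 16.3]
```

View pics/b11.png

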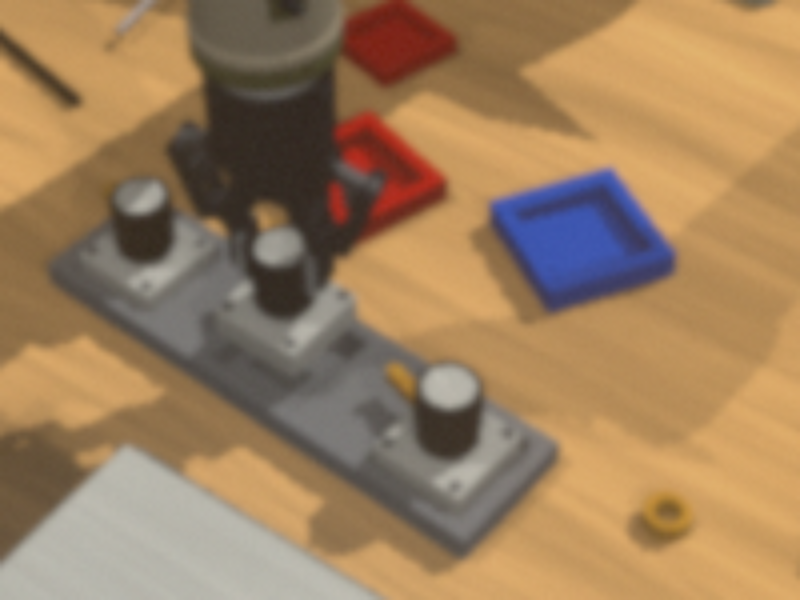

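Lifted clean, weight ~9 N on the wrist. I'll raise it and carry it over.

step_arm --pt "0 0 -20 0 -0.5 0" --pt "20 -3 -15 0 0 0" --pt "30 -4 0 0 0 0" --pt "30 -4 0 0 0 0" --pt "30 -4 0 0 0 0" --pt "30 -4 0 0 0 0" --pt "20 -3 0 0 0 0" --pt "0 0 0 0 0 4" --pt "0 0 0 0 0 4" --pt "0 0 0 0 0 4" --pt "0 0 0 0 0 4" --pt "0 0 0 0 0 0"

```text
clock: 17.42
position: [0.4943, -0.0313, 0.1368]
ee_rot: [0.023, 1.0, 0.003, 0.013]
ft_force: [0.4, 0.4, -8.1]
grip_width: 0.454
```

```bash
python3 -c "
from h import *
delta([.4825,-.0325,.1],177.8)
im=manip.camera('scene');cv2.imwrite('pics/b12.png',cv2.resize(im[120:280,190:390],None,fx=4,fy=3.75));cv2.imwrite('pics/s12.png',im)
im=manip.camera('top');cv2.imwrite('pics/a12.png',cv2.resize(im[120:260,190:380],None,fx=4,fy=4))
"
```

```text
pos [ 0.4943 -0.0313  0.1368] yaw 177.4 F [ 0.4  0.4 -8.1] M [0.02 0.11 0.02] g 0.454 t 17.425
tool mm [12.7 -2.  36.5] rot deg [ 0.4  1.5 -0.4]
```

View pics/b12.png

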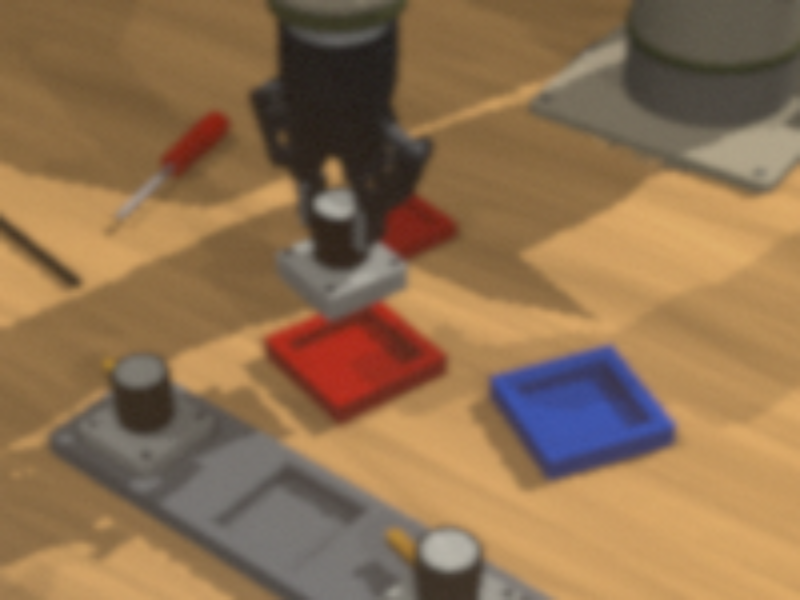

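View pics/a12.png

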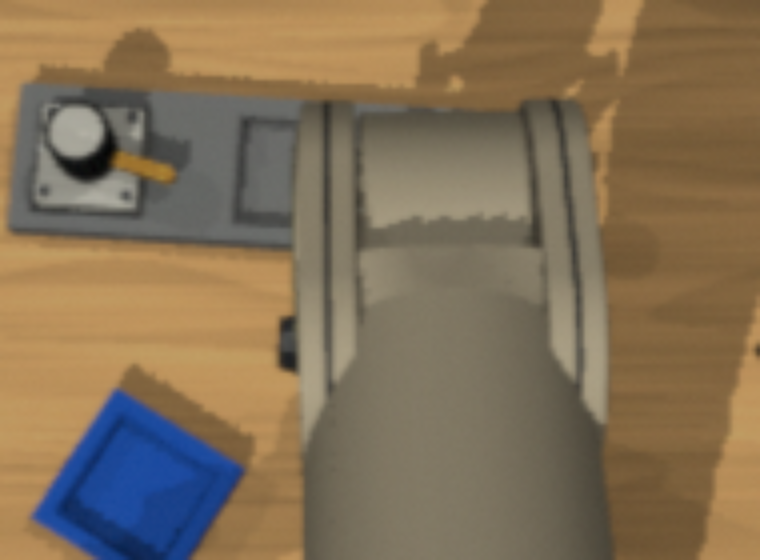

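The foot hangs level over the red holder and looks parallel to it. I'll correct the pose, then descend just above the pocket.

step_arm --pt "6 -0.5 0 0.2 0.8 -0.4" --pt "6 -0.5 10 0.2 0.7 0" --pt "0 0 20 0 0 0" --pt "0 0 20 0 0 0" --pt "0 0 0 0 0 0"

```text
clock: 18.15
position: [0.48, -0.0318, 0.0836]
ee_rot: [0.017, 1.0, -0.0, -0.002]
ft_force: [-0.8, -0.2, -8.6]
grip_width: 0.451
```

```bash
python3 -c "
from h import *
delta([.4825,-.0315,.075],177.8)
"
```

```text
pos [ 0.48   -0.0318  0.0836] yaw 178.1 F [-0.8 -0.2 -8.6] M [-0.02  0.03  0.04] g 0.451 t 18.15
tool mm [-2.6  0.4  8.6] rot deg [-0.  -0.2  0.3]
```

step_arm --pt "-2 0.3 4 0 -0.2 0.3" --pt "0 0 4 0 0 0" --pt "0 0 0 0 0 0" --pt "0 0 0 0 0 0"

```text
clock: 18.65
position: [0.4831, -0.0315, 0.0767]
ee_rot: [0.019, 1.0, -0.0, 0.001]
ft_force: [-0.7, -0.5, -8.3]
grip_width: 0.452
```

Run:
```python
from h import *
delta([.4825,-.0315,.075],177.8)
im=manip.camera('scene');cv2.imwrite('pics/s13.png',im)
u=proj('scene',[.4825,-.0315,.03]);x,y=[int(v) for v in u]
cv2.imwrite('pics/b13.png',cv2.resize(im[y-40:y+30,x-40:x+40],None,fx=8,fy=8,interpolation=cv2.INTER_CUBIC));print(x-40,y-40)
# predicted foot corners for tcp
p=manip.get_obs()['position'];zb=p[2]-.0439
for yaw in(-18.7,-13,-24):
  a=np.radians(yaw);R=np.array([[np.cos(a),-np.sin(a)],[np.sin(a),np.cos(a)]])
  print(yaw,[((proj('scene',[*(p[:2]+R@np.array(k)*.033),z])-[x-40,y-40]+.5)*8).round(0).tolist() for z in(zb+.024,zb) for k in((1,1),(1,-1),(-1,-1),(-1,1))])
```

```text
pos [ 0.4831 -0.0315  0.0767] yaw 177.8 F [-0.7 -0.5 -8.3] M [ 0.04  0.01 -0.03] g 0.452 t 18.65
tool mm [ 0.6 -0.   1.7] rot deg [-0.   0.1  0. ]
238 168
-18.7 [[299.0, 361.0], [192.0, 260.0], [344.0, 189.0], [453.0, 286.0], [300.0, 412.0], [195.0, 310.0], [345.0, 240.0], [452.0, 337.0]]
-13 [[312.0, 362.0], [190.0, 268.0], [331.0, 189.0], [454.0, 277.0], [313.0, 413.0], [193.0, 319.0], [332.0, 239.0], [454.0, 328.0]]
-24 [[286.0, 359.0], [195.0, 252.0], [356.0, 191.0], [450.0, 294.0], [288.0, 410.0], [198.0, 302.0], [356.0, 241.0], [450.0, 345.0]]
```

View pics/b13.png

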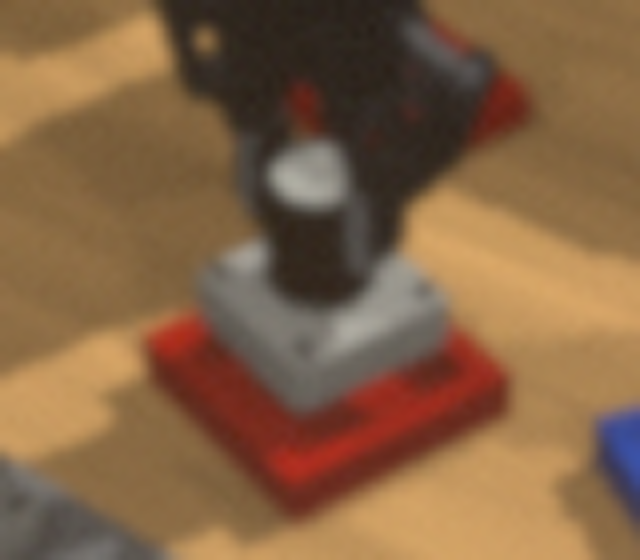

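Run:
```python
from h import *
for c in((.4825,-.0325),(.4825,-.0305)):
  a=np.radians(-18.7);R=np.array([[np.cos(a),-np.sin(a)],[np.sin(a),np.cos(a)]])
  print(c,[((proj('scene',[*(np.array(c)+R@np.array(k)*.048),z])-[238,168]+.5)*8).round(0).tolist() for z in(.02,0) for k in((1,1),(1,-1),(-1,1))])
im=cv2.imread('pics/s13.png').astype(np.float32);ch=(im[...,2]-im[...,1])/(im.max(2)+1)
# outer edges facing camera: bottom silhouette z=0, subpixel
C={k:proj('scene',[*(np.array([.4825,-.0325])+R@np.array(k)*.048),0]) for k in((1,1),(1,-1),(-1,1))}
n=R
for thr in(.35,.42,.5):
  for k,ax in(((1,-1),0),((-1,1),1)):
    P=edge_line(ch,C[(1,1)],C[k],thr); X=np.array([ray('scene',p,0.)[:2] for p in P])
    e=R[:,ax]; print(thr,"axis",ax,"edge dist",np.median(X@e).round(4),"centre coord",(np.median(X@e)-.048).round(4),"top-view centre coord",(np.array([.4823,-.0332])@e).round(4),len(P))
```

```text
(0.4825, -0.0325) [[289.0, 478.0], [138.0, 329.0], [509.0, 367.0], [290.0, 519.0], [141.0, 369.0], [508.0, 408.0]]
(0.4825, -0.0305) [[293.0, 480.0], [143.0, 331.0], [514.0, 369.0], [295.0, 521.0], [145.0, 371.0], [513.0, 410.0]]
0.35 axis 0 edge dist 0.516 centre coord 0.468 top-view centre coord 0.4675 25
0.35 axis 1 edge dist 0.1746 centre coord 0.1266 top-view centre coord 0.1232 25
0.42 axis 0 edge dist 0.5142 centre coord 0.4662 top-view centre coord 0.4675 25
0.42 axis 1 edge dist 0.1727 centre coord 0.1247 top-view centre coord 0.1232 25
0.5 axis 0 edge dist 0.512 centre coord 0.464 top-view centre coord 0.4675 25
0.5 axis 1 edge dist 0.1706 centre coord 0.1226 top-view centre coord 0.1232 25
```

step_arm --pt "0.4 -0.3 3 0 0 0" --pt "0 0 3 0 0 0" --pt "0 0 2 0 0 0" --pt "0 0 0 0 0 0"

```text
clock: 19.2
position: [0.4827, -0.0318, 0.0683]
ee_rot: [0.019, 1.0, -0.0, 0.001]
ft_force: [-0.0, 0.5, -9.1]
grip_width: 0.448
```

```bash
python3 -c "
from h import *
delta([.4825,-.032,.0639],177.8)"
```

```text
pos [ 0.4827 -0.0318  0.0683] yaw 177.8 F [-0.   0.5 -9.1] M [ 0.07 -0.03  0.01] g 0.448 t 19.2
tool mm [ 0.2 -0.2  4.4] rot deg [-0.   0.1  0. ]
```

step_arm --pt "0 0 2 0 0 0" --pt "0 0 2 0 0 0"

```text
clock: 19.45
position: [0.4829, -0.0318, 0.0642]
ee_rot: [0.019, 1.0, -0.0, 0.001]
ft_force: [0.1, -0.1, -9.0]
grip_width: 0.452
```

step_arm --pt "0 0 1.5 0 0 0" --pt "0 0 1 0 0 0"

```text
clock: 19.7
position: [0.4828, -0.0318, 0.0614]
ee_rot: [0.019, 1.0, -0.0, 0.001]
ft_force: [-0.5, -0.6, -8.0]
grip_width: 0.448
```

```bash
python3 -c "
from h import *
delta([.4825,-.032,.0639],177.8)"
```

```text
pos [ 0.4828 -0.0318  0.0614] yaw 177.8 F [-0.5 -0.6 -8. ] M [ 0.02  0.02 -0.02] g 0.448 t 19.7
tool mm [ 0.3 -0.2 -2.5] rot deg [-0.   0.1  0. ]
```

Below the rim height with the full weight still hanging, so it is entering the pocket freely. I'll keep going slowly.

step_arm --pt "0 0 1.5 0 0 0" --pt "0 0 1.5 0 0 0"

```text
clock: 19.95
position: [0.4829, -0.0318, 0.0583]
ee_rot: [0.019, 1.0, -0.0, 0.001]
ft_force: [-0.4, -0.4, -8.1]
grip_width: 0.449
```

step_arm --pt "0 0 1.5 0 0 0" --pt "0 0 1.5 0 0 0"

```text
clock: 20.2
position: [0.4829, -0.0318, 0.0551]
ee_rot: [0.019, 1.0, -0.0, 0.001]
ft_force: [0.9, 0.8, -9.0]
grip_width: 0.451
```

step_arm --pt "0 0 1.5 0 0 0" --pt "0 0 1 0 0 0"

```text
clock: 20.45
position: [0.4829, -0.0317, 0.0524]
ee_rot: [0.019, 1.0, -0.0, 0.001]
ft_force: [0.6, 0.4, -9.1]
grip_width: 0.452
```

step_arm --pt "0 0 1 0 0 0" --pt "0 0 0 0 0 0"

```text
clock: 20.7
position: [0.4829, -0.0318, 0.0512]
ee_rot: [0.019, 1.0, -0.0, 0.001]
ft_force: [-0.5, 0.0, -8.9]
grip_width: 0.455
```

step_arm --pt "0 0 1 0 0 0" --pt "0 0 0 0 0 0"

```text
clock: 20.95
position: [0.483, -0.0318, 0.0503]
ee_rot: [0.019, 1.0, -0.0, 0.001]
ft_force: [-0.6, -0.4, -8.1]
grip_width: 0.452
```

step_arm --pt "0 0 0.8 0 0 0" --pt "0 0 0 0 0 0"

```text
clock: 21.2
position: [0.4833, -0.0317, 0.05]
ee_rot: [0.019, 1.0, -0.0, 0.001]
ft_force: [-2.8, 0.4, -6.0]
grip_width: 0.454
```

step_arm --pt "0 0 0.7 0 0 0" --pt "0 0 0 0 0 0"

```text
clock: 21.45
position: [0.4833, -0.0317, 0.05]
ee_rot: [0.019, 1.0, -0.0, 0.001]
ft_force: [-1.5, -0.0, -5.7]
grip_width: 0.454
```

The foot is on the floor at TCP z 0.050, the same as when seated in the rack. Release.

step_arm --pt "0 0 0 0 0 0" --pt "0 0 0 0 0 0" --jaw 46 --force 20

```text
clock: 21.7
position: [0.4849, -0.0317, 0.0509]
ee_rot: [0.019, 1.0, -0.0, 0.003]
ft_force: [0.6, -0.9, -0.3]
grip_width: 0.541
```

step_arm --pt "0 0 0 0 0 0" --pt "0 0 0 0 0 0" --pt "0 0 0 0 0 0" --jaw 80

```text
clock: 22.08
position: [0.4859, -0.0317, 0.0514]
ee_rot: [0.019, 1.0, 0.0, 0.004]
ft_force: [0.1, -0.3, -0.4]
grip_width: 0.937
```

step_arm --pt "0 0 -10 0 0 0" --pt "0 0 -20 0 0 0" --pt "0 0 -20 0 0 0" --pt "0 0 -30 0 0 0" --pt "0 0 -30 0 0 0"

```text
clock: 22.7
position: [0.4837, -0.0318, 0.1653]
ee_rot: [0.019, 1.0, -0.0, 0.003]
ft_force: [1.4, -0.1, -0.2]
grip_width: 0.935
```

Run:
```python
from h import *
delta([.4829,-.032,.2],177.8)
im=manip.camera('scene');cv2.imwrite('pics/s14.png',im)
cv2.imwrite('pics/b14.png',cv2.resize(im[150:300,200:340],None,fx=4,fy=4,interpolation=cv2.INTER_CUBIC))
```

```text
pos [ 0.4837 -0.0318  0.1653] yaw 177.8 F [ 1.4 -0.1 -0.2] M [ 0.03 -0.03  0.02] g 0.935 t 22.7
tool mm [  0.6  -0.2 -34.7] rot deg [-0.   0.3 -0. ]
```

View pics/b14.png

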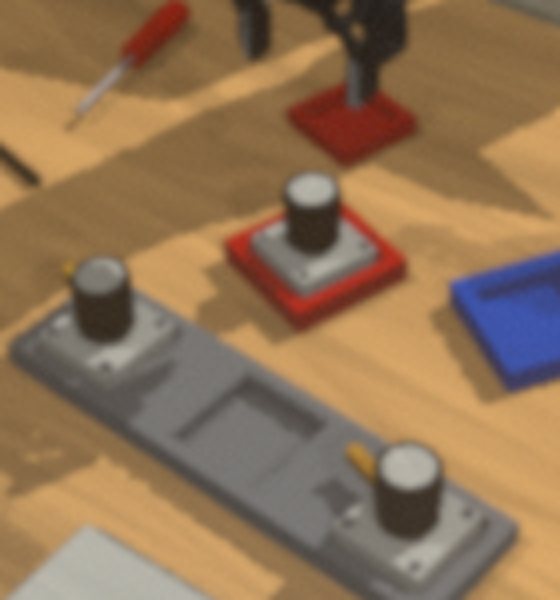

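The unit stands flush in the red holder, upright and let go. I'll move the hand aside for a check from the top.

step_arm --pt "0 0 -25 0 0 0" --pt "0 0 -25 0 0 0" --pt "0 40 0 0 0 0" --pt "0 50 0 0 0 0" --pt "0 50 0 0 0 0" --pt "0 50 0 0 0 0" --pt "0 50 0 0 0 0" --pt "0 0 0 0 0 0"

```text
clock: 23.75
position: [0.4958, 0.2143, 0.2282]
ee_rot: [0.021, 1.0, 0.001, 0.01]
ft_force: [-0.7, -1.1, 1.0]
grip_width: 0.936
```

Run:
```python
from foot import *
delta([.48,.2,.2],177.8)
im=manip.camera('top');cv2.imwrite('pics/t15.png',im)
cv2.imwrite('pics/a15.png',im)
p=proj('top',[.4825,-.032,.078]);print(p)
knob(im,p);knob(im,(315.4,159));knob(im,(208.5,152))
```

```text
pos [0.4958 0.2143 0.2282] yaw 177.5 F [-0.7 -1.1  1. ] M [-0.01  0.02 -0.04] g 0.936 t 23.75
tool mm [ 15.7 -15.1  27.9] rot deg [ 0.2  1.1 -0.2]
[289.84899248 221.88706986]
knob px [290.34 221.35] r px 7.271461486816406 world [ 0.4838 -0.0332  0.078 ] r mm 17.067489064410147 area r 7.058635783849888
knob px [290.27 222.1 ] r px 9.924463272094727 world [ 0.482 -0.033  0.078] r mm 23.294583719342146 area r 9.26437931180206
knob px [315.6  158.71] r px 7.024621327718099 world [ 0.6367 -0.0966  0.078 ] r mm 16.48810873987622 area r 6.738530214983534
```

View pics/a15.png

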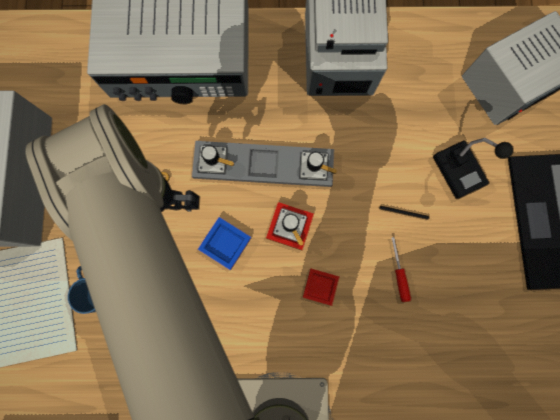

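Knob at (0.4838,-0.0332) against holder centre (0.4823,-0.0332), so 1.5 mm off. The other two units stand in place and the bystanders are unmoved. Handing in.

```bash
python3 -c "
from workcell import manip
print(manip.hand_in())"
```

```text
the job is handed in; nothing more can be done
None
```

The middle unit was the one that drags. It now stands in the red holder (the larger of the two red ones), released, and the job is handed in. It took about 24 s of the 67 s; `hand_in` reports no verdict.

- **Cranks:** I turned all three in the rack with the shut fingers. Left and right turned about 65° and ran freely, at 1.5 N or less sideways. The middle turned about 55° at roughly 7–9 N.
- **Placing:** I gripped the middle unit by its knob, carried it over and lowered it slowly. The full weight hung on the wrist until it touched the floor, at the same tool height as in the rack (50.0 against 49.9 mm). The fingers never pressed it down.
- **Last checks:**
  - In the top view the knob is 1.5 mm from the holder's centre, against a 4 mm limit.
  - The scene view shows it upright and flush.
  - The right unit is still where it was, and nothing else on the desk visibly moved.
  - The hand is clear, at about 0.23 m height.

**What went wrong or disagreed:**
- My first push rose over the left crank without turning it, so I redid it with straight moves.
- The descent onto the knob drifted 12 mm sideways without touching anything; I corrected it before closing.
- The two cameras differed by 1–3 mm on the holder's position.
- The last automatic fit of the left knob failed, so that unit was judged by eye only.

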